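# Feel for the rotor's heavy side and hold it down

### The arm

A 7-joint arm with a two-finger parallel gripper is mounted at the origin on a cart in front of the work surface, level with it; the furniture and walls round the work are solid. World frame = base frame: x ahead of the robot, y to its left, z up, the work surface at z = 0. Lengths are in m, angles in degrees, forces in N, time in s.
With the tool pointing down it reaches from about 0.425 to 1.025 m from the base axis. Payload 9.4 kg.
Tool frame: the origin (TCP) lies on the centre line of the jaws, within the pads' length; the fingertips stand 25 mm ahead of it and the grasp point (between the pads) lies 6 mm ahead of it; z points along the fingers, y is the line along which they close (so a half turn about z gives the same grasp; the last joint's range is limited). The gripper opens to 93 mm and grips with 3 to 60 N. Pads are 15 mm wide; open, the fingers measure 128 mm over their backs; the gripper's body (75 mm by 188 mm) begins 65 mm behind the grasp point.
Start: joints at [69.001, 34.337, -0.143, 91.639, 0.103, 54.024, -4.572], TCP at [0.207, -0.695, 0.211] pointing down, gripper open.
Joint ranges: [-147.43, 147.43], [-19.82, 112.94], [-74.19, 73.91], [6.32, 146.72], [-59.91, 239.91], [6.04, 106.73], [-150.56, 150.56]. Speed limits (degrees/s): [127.2, 127.2, 172.46, 172.46, 180, 180, 180].

### API

Orientations are given as [roll, pitch, yaw] about the fixed x, y, z axes, in that order (R = Rz(yaw) Ry(pitch) Rx(roll)).
In Python, from cell import r gives the robot as it stands.
- The arm moves only by the tool step_arm, never from a script. Its argument "commands" is a list that holds one entry, the list of rows, each a list of 4 numbers: the shift along the tool's x, y, z in cm, then the turn about the tool's z in rad. In form: [[[dx, dy, dz, yaw], ...]]. A call has 1 to 12 rows; each row shifts and turns the commanded pose from where the row before left it, along the tool's axes as they then stand; what a row does not reach is not made up. A row lasts 1/8 s, in which the tool goes at most 62.5 mm and 10.7 degrees, less where a joint would pass 70% of its speed; a pose out of reach is approached as far as the arm can. A call is refused whole if a number of a shift passes 6.25 or a number of a turn 0.188, either way. A call with a gripper value outside its range is refused whole. "hand" is the finger opening in cm, from 0 to 9.3, set as the call begins (left out, the last holds). The fingers move at their own pace and stop on an object; "squeeze" is the grip in N (left out, the last holds). Time passes only in rows, so rows that do not move let the fingers close. It gives the time, the measured TCP pose, the force, the opening and the grip force at its end, in the units of the state.
- r.get_state(): the state, without advancing time (a new reading comes with each control period).
- r.read_camera(name): name is "side" or "top" or "wrist"; returns the picture (420x560x3 uint8, blue, green, red); there is no depth.
- r.camera_info(name): a dict with "intrinsics" (3x3 intrinsics, pixels), "rvec" (rotation vector, rad) and "tvec" (3), from world to camera coordinates, as OpenCV has them; the wrist camera has in their place "tool_from_camera" (4x4, takes a point from camera to tool coordinates, whose origin is the TCP and whose axes are the flange's). Camera axes: x right, y down, z forward; pixel columns grow to the right and rows downward; lengths in m; the calibration is good to about 2 mm. A picture is of the moment at which its call begins: read the wrist's pose just before it. camera_info takes no time and is no camera call.
- r.sign_off(): hands the job in; it is judged then, once.
The state is a dict: "time": time; "qpos": joint angles; "qvel": joint speeds; "joint_efforts": joint torques, N m; "position": TCP position; "eef_rot": TCP orientation; "contact_force": force on the tool from outside, world axes, zero at the start; "torque": the same for the moment, N m; "opening": finger opening in m; "grasp_force": force on a finger pad.
Only numpy, scipy, OpenCV 4.12 (cv2) and the standard library are available. Lean on these libraries where they do the work, as an engineer would, in place of code of your own. Each camera call takes 0.05 s, during which the arm holds its last target. There are 200 camera calls.

### The job

The closed steel rotor on the balancing stand hides a weight that makes one side heavy, and its stiff bearing keeps it wherever it is left. Turn it to feel which side is heavy (the twist of its sprung crank shows how hard it goes), then bring the heavy side to straight below the shaft and finish with the hand still gripping it, holding it still there. Leave everything lying round the stand where it is.

Things in the scene. Friction and masses are not known exactly. Their poses are not given: they have to be found in the camera images.
- stand: Balancing stand of bare aluminium, bolted to the worktop: base plate 130 x 130 x 12 mm (x from -35 to +95 mm) and behind the rotor one upright (x from 30 to 70 mm, 54 mm wide, 152 mm high) with the bearing. Origin: on the worktop straight below the rotor's centre; z is up, x runs along the shaft, away from the robot (within 0.35 rad), y to the left; the front is open.
- axis (a point): Centre of the rotor, on the shaft's axis, 125 mm above the worktop (axes as the stand's). The rotor is a closed steel disc 140 mm in diameter and 20 mm thick (x from -10 to +10 mm), hub 36 mm in diameter. Hidden inside, fixed at an unknown angle, is a weight of which nothing is seen: level with the shaft it loads the rotor with 0.25 to 0.36 N m.
- handle (a point): Centre of the crank's handle: black sleeve 16 mm in diameter (ends 18 mm), 64 mm long, lying level along the stand's x, 50 mm from the shaft's axis, its centre 60 mm in front of the rotor's centre (sleeve x from -92 to -28 mm). It spins freely on its pin, so a hand that keeps its attitude can lead it right round the circle, also below the shaft. Its orientation means nothing.
- rotor (a joint): Rotor's angle, rad, endless; 0: index groove straight above the shaft; growing: clockwise as the robot sees it. Tells nothing of the heavy side. Dry drag of 0.48 N m holds it wherever left: turning takes 0.12 to 0.23 N m where the heavy side, level with the shaft, comes down, 0.73 to 0.84 where it goes up, 0.48 both ways where it is straight below or above.
- crank (a joint): Twist of the crank against the rotor, rad, clockwise positive, -1.5 to 1.5. The steel crank arm lies in front of the disc and drives it through a coil spring of 1.0 N m per rad: 0 when let go (arm over the index groove), and while turning, or stopped after turning, the twist shows how hard the rotor is to turn. Handle's angle, clockwise from the top = rotor angle + twist.
- index (a point): Outer end of the dark index groove (3 mm wide) on the rotor's face and rim, 70 mm from the shaft's axis; shows the rotor's angle. It is at no fixed angle to the heavy side.
- driver_orange: Bystander: orange-handled screwdriver, 182 x 15 x 15 mm, lying beside the stand; origin under its middle
- loupe: Bystander: black watchmaker's loupe, a stubby cup 40 mm across and 36 mm high, beside the stand; origin under its middle
- screw_dish: Bystander: grey round screw dish, 80 mm across, 18 mm high, in front of the stand to the right; origin under its middle
- caliper: Bystander: caliper, 160 x 56 x 13 mm, lying to the left; origin under its middle
- tweezers_a: Bystander: steel tweezers, 122 x 14 x 9 mm, lying in front of the stand to the left; origin under its middle

How it is judged (in metres and radians):
On the way:
1. the rotor is gripped and turned to feel it (contact force between the fingers and rotor above 1 N and distance of index from where it was at the start of the episode above 0.01 m), for 0.1 s.
At the end, for the whole second after the job is handed in: The rotor's hidden weight is within 20 degrees (0.35 rad) of straight below the shaft, the fingers still grip the rotor or its crank (more than 2 N), and it does not turn (under 0.03 rad/s) (z of core_weight in the frame of stand below 0.0818 m and contact force between the fingers and rotor above 2 N and velocity of joint rotor between -0.03 and 0.03 rad/s); the arm keeps its last pose, push and grip.
It fails at once if one of the things lying round the stand was moved more than 30 mm (distance of any of driver_orange, loupe, screw_dish, caliper, tweezers_a from where it was at the start of the episode above 0.03 m).
It also fails if it takes over 48 s, if anything falls off the work surface, if the arm or the gripper's body presses on something with over 40 N, if the wrist force passes 120 N, or if a joint passes its speed limit or range.

## Working session

There is one attempt and no reset: what is moved stays moved. The work goes in short steps, Python scripts to look and compute and a tool call to move; the robot and the scene stay as the last step left them, time stands still between calls to the robot, and variables do not carry over. Pictures are saved under pics/ and viewed, at most 10 in all, crops included, and the job is handed in when it is done.

Besides the shell and the picture viewer there is one more tool, called after "Call:" as name(argument=value, ...) on one line, values as JSON. step_arm: Moves the arm, as the interface text tells. Its arguments: {"type":"object","properties":{"commands":{"type":"array"},"hand":{"type":"number"},"squeeze":{"type":"number"}},"required":["commands"]}

```bash
mkdir -p pics; ls; python3 - <<'E'
from cell import r
import cv2
s=r.get_state(); print({k:s[k] for k in('time','position','eef_rot','opening')})
for n in('side','top'):
    cv2.imwrite(f'pics/{n}0.png',r.read_camera(n)); i=r.camera_info(n); print(n,i)
print(r.camera_info('wrist'))
E
```

```text
pics
{'time': 0.0, 'position': array([ 0.20699131, -0.69429764,  0.21056486]), 'eef_rot': array([-1.79911667e+02,  1.00618413e-02,  1.66079934e+01]), 'opening': 0.09297363771878335}
side {'intrinsics': array([[411.5278416 ,   0.        , 282.94807018],
       [  0.        , 411.5278416 , 211.75543313],
       [  0.        ,   0.        ,   1.        ]]), 'rvec': array([ 2.02934093, -0.06349334,  0.05797135]), 'tvec': array([-0.52825049,  0.20640351,  0.91193592])}
top {'intrinsics': array([[519.22209312,   0.        , 271.57528059],
       [  0.        , 519.22209312, 191.51077397],
       [  0.        ,   0.        ,   1.        ]]), 'rvec': array([ 2.17383306, -2.03165141,  0.21730875]), 'tvec': array([0.09929548, 0.58699911, 1.13194202])}
{'intrinsics': array([[369.66928568,   0.        , 278.56265096],
       [  0.        , 369.66928568, 208.202437  ],
       [  0.        ,   0.        ,   1.        ]]), 'tool_from_camera': array([[ 1.30236316e-03, -9.60790906e-01, -2.77270876e-01,
         7.57812145e-02],
       [ 9.99999149e-01,  1.22873367e-03,  4.39302960e-04,
        -1.60054824e-03],
       [-8.13862291e-05, -2.77271212e-01,  9.60791688e-01,
        -1.72829780e-01],
       [ 0.00000000e+00,  0.00000000e+00,  0.00000000e+00,
         1.00000000e+00]])}
```

View pics/side0.png

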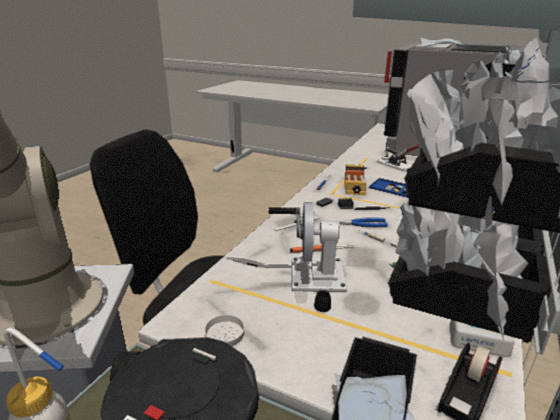

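View pics/top0.png

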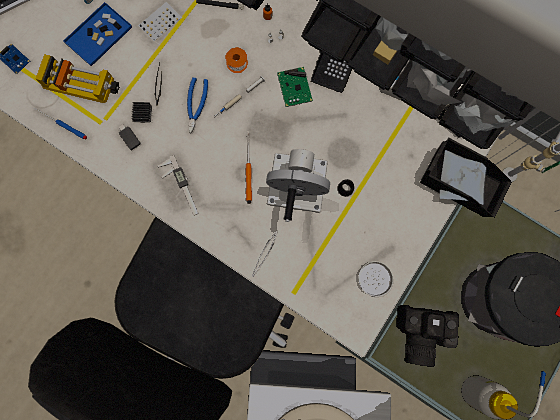

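Side view: stand at about (318,255), handle black at (283,210) pointing toward the robot. Top view: rotor (298,180), handle (289,205). Next, an enlarged crop of both views.

```bash
python3 - <<'E'
import cv2,numpy as np
a=cv2.imread('pics/side0.png')[190:300,250:360]; b=cv2.imread('pics/top0.png')[140:230,245:345]
f=lambda i,s:cv2.resize(i,None,fx=s,fy=s,interpolation=cv2.INTER_CUBIC)
A=f(a,4)[:440];B=f(b,4)
c=np.zeros((440,840,3),np.uint8);c[:,:440]=A;c[:360,440:]=B
cv2.imwrite('pics/crop.png',c[:,:800])
for n,x0,y0,x1,y1 in(('side',262,203,300,218),('top',280,185,300,226)):
    g=cv2.imread(f'pics/{n}0.png')[y0:y1,x0:x1].max(2)
    k,l,st,ce=cv2.connectedComponentsWithStats((g<50).astype(np.uint8))
    for j in range(1,k):
        if st[j,4]>30: print(n,st[j][:4]+[x0,y0,0,0],st[j,4],ce[j]+[x0,y0])
E
```

```text
side [269 208  27   6] 138 [281.47101449 210.5       ]
top [280 185  20  35] 274 [289.58394161 201.64963504]
```

View pics/crop.png

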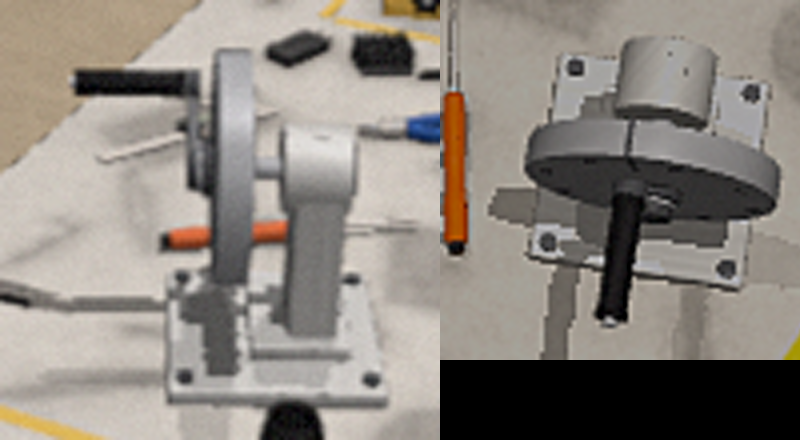

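Crop: handle runs from (268.7,210.7) to (297,210.5) in side and (286.7,219.5) to (292,190) in top; groove is near the top of the rim, under the handle; base plate corners are clear.

```bash
cat > h.py <<'E'
import cv2,numpy as np
from cell import r
def cam(n):
    i=r.camera_info(n);R=cv2.Rodrigues(i['rvec'])[0];return i['intrinsics'],R,np.array(i['tvec'])
def ray(n,p):
    K,R,t=cam(n);d=R.T@np.linalg.inv(K)@[p[0],p[1],1];return -R.T@t,d/np.linalg.norm(d)
def plane(n,p,z):
    o,d=ray(n,p);return o+d*(z-o[2])/d[2]
def tri(a,b):
    P=[]
    for n in('side','top'):
        K,R,t=cam(n);P.append(K@np.c_[R,t])
    X=cv2.triangulatePoints(P[0],P[1],np.array(a,float).reshape(2,1),np.array(b,float).reshape(2,1)).ravel();return X[:3]/X[3]
E
python3 - <<'E'
from h import *
np.set_printoptions(precision=4,suppress=True)
C=[plane('top',p,.012) for p in((275,153.3),(327.5,160),(267.5,203.7),(321.3,212.5))]
C=np.array(C);print(C)
v=C[0]+C[1]-C[2]-C[3]; y=np.arctan2(v[1],v[0]); w=C[0]-C[1]+C[2]-C[3];print('yaw',y,np.arctan2(-w[0],w[1]),np.linalg.norm(v)/2,np.linalg.norm(w)/2)
X=np.array([np.cos(y),np.sin(y),0]);print('origin',C.mean(0)-.03*X)
f=tri((268.7,210.7),(286.7,219.7));b=tri((297.3,210.5),(292,189.5));print(f,b,f-b,(f+b)/2)
# side plate corners
for p in((291.5,290),(346,290.5),(292,260),(340,259)):print(plane('side',p,.012))
E
```

```text
[[0.6861 0.1377 0.012 ]
 [0.6777 0.009  0.012 ]
 [0.5597 0.1473 0.012 ]
 [0.5471 0.0179 0.012 ]]
yaw -0.07186863948858983 -0.08122604570703085 0.12880872143218683 0.12945669312950472
origin [0.5877 0.0801 0.012 ]
[0.4993 0.1018 0.1715] [0.5643 0.0946 0.1737] [-0.065   0.0071 -0.0022] [0.5318 0.0982 0.1726]
[0.5499 0.0086 0.012 ]
[0.6759 0.     0.012 ]
[0.5625 0.1348 0.012 ]
[0.6881 0.1332 0.012 ]
```

Call:
step_arm(commands=[[[0,0,-4,0.185],[0,0,-4,0.185],[4.5,-4,0,0],[4.5,-4,0,0],[4.5,-4,0,0],[4.5,-4,0,0],[0.8,-6,0,0],[0.8,-6,0,0],[0.8,-6,0,0],[0.8,-6,0,0],[0.8,-6,0,0],[0.8,-6,0,0]]], hand=9.3, squeeze=25)

```text
time: 1.6
position: [0.4761, -0.1927, 0.2914]
eef_rot: [180.0, 0.0, -4.6]
contact_force: [1.2, -0.2, -0.5]
opening: 0.0929
grasp_force: 0.0
```

Call:
step_arm(commands=[[[0.4,-5.9,0,0],[0.4,-5.9,0,0],[0.4,-5.9,0,0],[0.4,-5.9,0,0],[0.4,-5.9,0,0],[0,0,1.5,0],[0,0,1.5,0],[0,0,0,0]]])

```text
time: 2.6
position: [0.5187, 0.0959, 0.2599]
eef_rot: [179.9, 0.2, -4.7]
contact_force: [0.1, 0.3, 0.9]
opening: 0.093
grasp_force: 0.0
```

```bash
python3 - <<'E'
from h import *
s=r.get_state();print(s['time'],s['position'],s['eef_rot'],s['contact_force'])
im=r.read_camera('wrist');cv2.imwrite('pics/w1.png',im)
E
```

```text
2.6 [0.51870679 0.09593227 0.25992185] [ 1.79910767e+02  1.65034260e-01 -4.71314328e+00] [0.12486787 0.26839616 0.92300261]
```

View pics/w1.png

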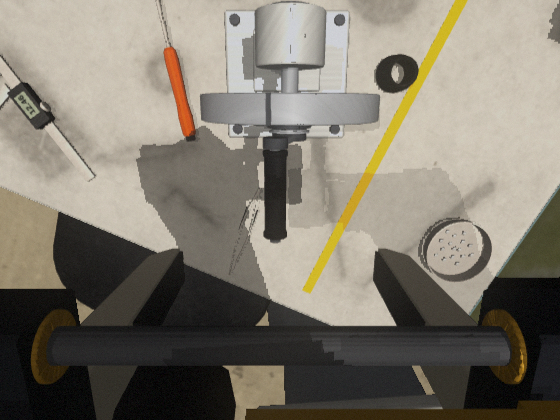

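Wrist view: handle from (275,140) to (275,240), rotor rim at columns 200 and 380 (row ~108), groove at (268,97); fingers straddle the handle line.

```bash
cat >> h.py <<'E'
from scipy.spatial.transform import Rotation as Ro
def wp(p,z,s):
    i=r.camera_info('wrist');T=i['tool_from_camera'];R=Ro.from_euler('xyz',s['eef_rot'],degrees=True).as_matrix()
    d=R@T[:3,:3]@np.linalg.inv(i['intrinsics'])@[p[0],p[1],1];o=s['position']+R@T[:3,3];return o+d*(z-o[2])/d[2]
E
python3 - <<'E'
from h import *
np.set_printoptions(precision=4,suppress=True)
s=r.get_state()
for p,z in(((275,240),.173),((275,140),.173),((200,108),.125),((380,108),.125),((268,95),.193),((231,10),.012),((345,10),.012),((231,138),.012),((345,138),.012)):print(p,wp(p,z,s))
E
```

```text
(275, 240) [0.4946 0.1016 0.173 ]
(275, 140) [0.5687 0.0954 0.173 ]
(200, 108) [0.5942 0.1542 0.125 ]
(380, 108) [0.5825 0.0097 0.125 ]
(268, 95) [0.5986 0.0971 0.193 ]
(231, 10) [0.6879 0.132  0.012 ]
(345, 10) [0.6784 0.0153 0.012 ]
(231, 138) [0.5589 0.1472 0.012 ]
(345, 138) [0.5485 0.0193 0.012 ]
```

Call:
step_arm(commands=[[[0,-0.4,4,0],[0,0,4,0],[0,0,0,0]]])

```text
time: 3.02
position: [0.5187, 0.1004, 0.1799]
eef_rot: [179.9, 0.2, -4.7]
contact_force: [-0.3, 0.2, 0.4]
opening: 0.0932
grasp_force: 0.0
```

Call:
step_arm(commands=[[[0,0,0,0],[0,0,0,0],[0,0,0,0],[0,0,0,0],[0,0,0,0],[0,0,0,0]]], hand=0, squeeze=25)

```text
time: 3.78
position: [0.52, 0.1017, 0.1814]
eef_rot: [180.0, 0.0, -4.6]
contact_force: [-0.8, 0.1, 0.3]
opening: 0.0379
grasp_force: 0.0
```

Call:
step_arm(commands=[[[0,0,0,0],[0,0,0,0],[0,0,0,0],[0,0,0,0],[0,0,0,0]]])

```text
time: 4.4
position: [0.5199, 0.1017, 0.1814]
eef_rot: [180.0, 0.0, -4.6]
contact_force: [0.2, -0.5, -0.3]
opening: 0.0011
grasp_force: 0.0
```

```bash
python3 - <<'E'
from h import *
s=r.get_state()
print(s['position'],s['contact_force'],s['torque'],s['opening'],s['grasp_force'])
cv2.imwrite('pics/w2.png',r.read_camera('side')[170:300,230:370].repeat(4,0).repeat(4,1))
E
```

```text
[0.51994709 0.1017493  0.18140229] [ 0.21675838 -0.51483904 -0.2796955 ] [ 0.01314108 -0.03019594 -0.00696343] 0.001059787558638209 0.0
```

View pics/w2.png

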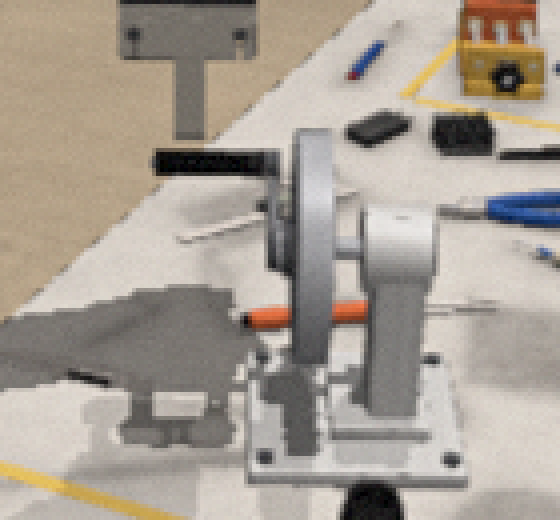

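The tips (crop (190,138), image (277.5,204.5)) closed above the handle (row 210). Checking the projection.

```bash
python3 - <<'E'
from h import *
np.set_printoptions(precision=4,suppress=True)
for n in('side','top'):
    i=r.camera_info(n)
    for P in((.52,.1017,.156),(.52,.1017,.1814),(.528,.0987,.173),(.588,.081,.125),(.5837,.081,.195)):print(n,P,cv2.projectPoints(np.array([P]),i['rvec'],i['tvec'],i['intrinsics'],None)[0].ravel())
o,d=ray('side',(277.5,204.5));t=(.1017-o[1])/d[1];print('tip',o+t*d)
o,d=ray('side',(282,210.5));t=(.0987-o[1])/d[1];print('handle',o+t*d)
cv2.imwrite('pics/t3.png',r.read_camera('top'))
s=r.get_state();cv2.imwrite('pics/w3.png',r.read_camera('wrist'));print(s['position'],s['qpos'])
E
```

```text
side (0.52, 0.1017, 0.156) [276.6976 216.5808]
side (0.52, 0.1017, 0.1814) [276.768  206.8615]
side (0.528, 0.0987, 0.173) [280.2421 210.5998]
side (0.588, 0.081, 0.125) [305.9305 231.7016]
side (0.5837, 0.081, 0.195) [305.221  204.8847]
top (0.52, 0.1017, 0.156) [287.1577 210.6035]
top (0.52, 0.1017, 0.1814) [287.4976 208.4098]
top (0.528, 0.0987, 0.173) [289.0636 205.4547]
top (0.588, 0.081, 0.125) [298.1164 183.2142]
top (0.5837, 0.081, 0.195) [299.6364 177.4453]
tip [0.5217 0.1017 0.1874]
handle [0.5321 0.0987 0.1732]
[0.52   0.1017 0.1814] [ -11.5862   23.4988   -7.6384  118.5899    4.917    38.2008 -117.0643]
```

View pics/w3.png

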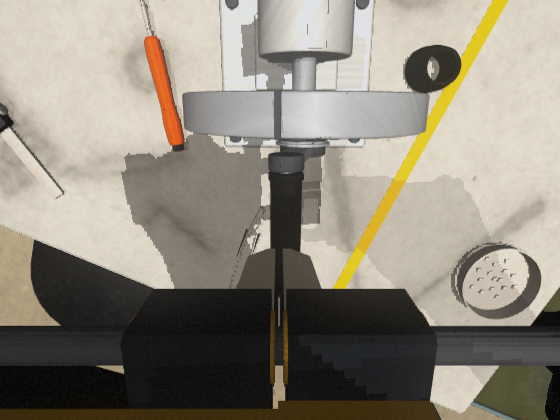

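The wrist view confirms the fingertips are short of the handle (tips row ~249, which puts them about 6 mm behind the TCP, not 25 mm ahead). Before going lower, I'll check how the hand and camera housing would clear the rotor.

```bash
python3 - <<'E'
from h import *
cv2.imwrite('pics/s4.png',r.read_camera('side')[60:260,190:390].repeat(3,0).repeat(3,1))
E
```

```text
(no output)
```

View pics/s4.png

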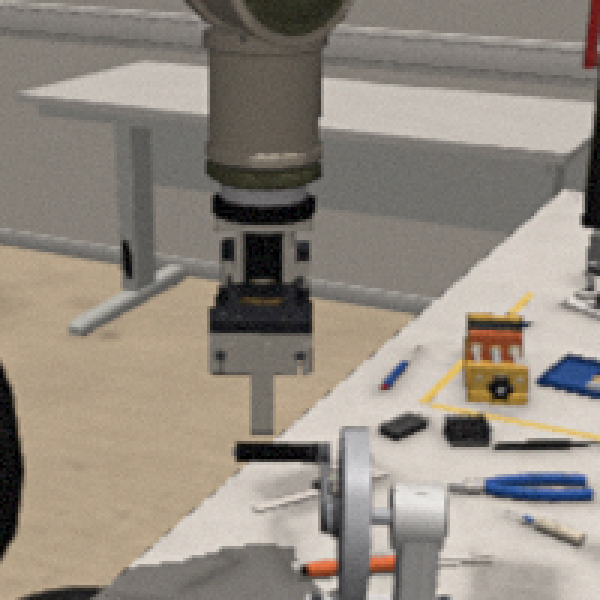

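The side view shows no camera housing: the gripper body (crop columns 210–312, bottom row 375) stays clear of the crank at column 322, and a little more clearance comes from shifting outward. I'll open, descend 3.3 cm and close.

Call:
step_arm(commands=[[[-0.6,0.15,0,0],[0,0,0,0],[0,0,0,0],[0,0,0,0],[0,0,0,0],[0,0,1.6,0],[0,0,1.7,0],[0,0,0,0]]], hand=5)

```text
time: 5.6
position: [0.5132, 0.1006, 0.1475]
eef_rot: [180.0, 0.1, -4.6]
contact_force: [-0.5, -0.7, -0.2]
opening: 0.0497
grasp_force: 0.0
```

Call:
step_arm(commands=[[[0,0,0,0],[0,0,0,0],[0,0,0,0],[0,0,0,0],[0,0,0,0],[0,0,0,0]]], hand=0, squeeze=30)

```text
time: 6.35
position: [0.5139, 0.1007, 0.1485]
eef_rot: [-180.0, -0.0, -4.6]
contact_force: [0.4, -0.3, 1.2]
opening: 0.0151
grasp_force: 30.0
```

```bash
python3 - <<'E'
from h import *
s=r.get_state()
print(s['time'],s['position'],s['contact_force'],s['torque'],s['opening'],s['grasp_force'])
E
```

```text
6.35 [0.51393684 0.10072369 0.14849819] [ 0.44101667 -0.34733615  1.15937271] [-0.0473133   0.05192041 -0.04939105] 0.015068838458510859 29.99527484178543
```

```bash
cat > plan.py <<'E'
import numpy as np
def rows(p,step,n):
    out=[]
    for k in range(n):
        q=p+step; out.append([0,round(float(5*(np.sin(q)-np.sin(p))),2),round(float(5*(np.cos(p)-np.cos(q))),2),0]);p=q
    return out
if __name__=='__main__':
    p=-.26
    for k in range(8): print(round(p,2),rows(p,.16,5));p+=.8
E
python3 plan.py
```

```text
-0.26 [[0, 0.79, -0.14, 0], [0, 0.8, -0.02, 0], [0, 0.79, 0.11, 0], [0, 0.76, 0.24, 0], [0, 0.72, 0.35, 0]]
0.54 [[0, 0.65, 0.46, 0], [0, 0.57, 0.56, 0], [0, 0.47, 0.65, 0], [0, 0.36, 0.71, 0], [0, 0.24, 0.76, 0]]
1.34 [[0, 0.12, 0.79, 0], [0, -0.01, 0.8, 0], [0, -0.13, 0.79, 0], [0, -0.26, 0.76, 0], [0, -0.38, 0.71, 0]]
2.14 [[0, -0.48, 0.64, 0], [0, -0.58, 0.55, 0], [0, -0.66, 0.45, 0], [0, -0.72, 0.34, 0], [0, -0.77, 0.22, 0]]
2.94 [[0, -0.79, 0.1, 0], [0, -0.8, -0.03, 0], [0, -0.78, -0.16, 0], [0, -0.75, -0.28, 0], [0, -0.69, -0.4, 0]]
3.74 [[0, -0.62, -0.5, 0], [0, -0.53, -0.59, 0], [0, -0.43, -0.67, 0], [0, -0.32, -0.73, 0], [0, -0.2, -0.77, 0]]
4.54 [[0, -0.07, -0.8, 0], [0, 0.05, -0.8, 0], [0, 0.18, -0.78, 0], [0, 0.3, -0.74, 0], [0, 0.42, -0.68, 0]]
5.34 [[0, 0.52, -0.61, 0], [0, 0.61, -0.52, 0], [0, 0.68, -0.41, 0], [0, 0.74, -0.3, 0], [0, 0.78, -0.18, 0]]
```

Call:
step_arm(commands=[[[0,0.79,-0.14,0],[0,0.8,-0.02,0],[0,0.79,0.11,0],[0,0.76,0.24,0],[0,0.72,0.35,0],[0,0,0,0],[0,0,0,0]]])

```text
time: 7.22
position: [0.5107, 0.0621, 0.143]
eef_rot: [180.0, 0.0, -4.6]
contact_force: [-0.2, 3.4, 1.7]
opening: 0.0149
grasp_force: 30.0
```

```bash
cat > m.py <<'E'
from h import *
import json
s=r.get_state()
rec=[s['time'],*s['position'],*s['contact_force'],*s['torque'],s['opening'],s['grasp_force']]
rec=[float(x) for x in rec]
open('log.jsonl','a').write(json.dumps(rec)+'\n')
f=np.array(rec[4:7]);p=np.array(rec[1:4])
L=np.array([.0808,.9967,0])
right=-((p-[.588,.081,0])@L); up=p[2]+.0248-.125
phi=np.arctan2(right,up); t=np.array([np.cos(phi),-np.sin(phi)])
fr=-(f@L); fu=f[2]
print('phi %.3f rad %.4f | Ftan %.2f Frad %.2f Fx %.2f | tau %.3f'%(phi,np.hypot(right,up),fr*t[0]+fu*t[1],fr*np.sin(phi)+fu*np.cos(phi),f[0],-(fr*t[0]+fu*t[1])*.05),rec[10:])
E
python3 m.py
```

```text
phi 0.531 rad 0.0496 | Ftan -3.71 Frad -0.26 Fx -0.20 | tau 0.185 [0.014895762166478648, 29.997013807296753]
```

Call:
step_arm(commands=[[[0,0.65,0.46,0],[0,0.57,0.56,0],[0,0.47,0.65,0],[0,0.36,0.71,0],[0,0.24,0.76,0],[0,0,0,0],[0,0,0,0]]])

```text
time: 8.1
position: [0.5089, 0.0393, 0.1115]
eef_rot: [180.0, 0.0, -4.6]
contact_force: [-0.8, 1.9, 4.4]
opening: 0.0152
grasp_force: 30.0
```

```bash
python3 m.py
```

```text
phi 1.339 rad 0.0493 | Ftan -4.65 Frad -0.74 Fx -0.77 | tau 0.233 [0.015233539153663999, 29.996078610420227]
```

Call:
step_arm(commands=[[[0,0.12,0.79,0],[0,-0.01,0.8,0],[0,-0.13,0.79,0],[0,-0.26,0.76,0],[0,-0.38,0.71,0],[0,0,0,0],[0,0,0,0]]])

```text
time: 8.98
position: [0.5096, 0.0455, 0.0734]
eef_rot: [180.0, -0.0, -4.6]
contact_force: [-0.5, 0.9, 6.9]
opening: 0.0153
grasp_force: 30.0
```

```bash
python3 m.py
```

```text
phi 2.142 rad 0.0496 | Ftan -5.37 Frad -4.43 Fx -0.51 | tau 0.269 [0.015267704438408997, 29.995787143707275]
```

Call:
step_arm(commands=[[[0,-0.48,0.64,0],[0,-0.58,0.55,0],[0,-0.66,0.45,0],[0,-0.72,0.34,0],[0,-0.77,0.22,0],[0,0,0,0],[0,0,0,0]]])

```text
time: 9.85
position: [0.5121, 0.0752, 0.0514]
eef_rot: [179.8, 0.0, -4.7]
contact_force: [-0.8, -7.9, 7.2]
opening: 0.0151
grasp_force: 30.0
```

```bash
python3 m.py
```

```text
phi 2.902 rad 0.0502 | Ftan -9.45 Frad -5.12 Fx -0.78 | tau 0.473 [0.015081677961083907, 30.017848312854767]
```

Call:
step_arm(commands=[[[0,-0.79,0.1,0],[0,-0.8,-0.03,0],[0,-0.78,-0.16,0],[0,-0.75,-0.28,0],[0,-0.69,-0.4,0],[0,0,0,0],[0,0,0,0]]])

```text
time: 10.72
position: [0.5144, 0.1125, 0.0577]
eef_rot: [179.8, 0.1, -4.8]
contact_force: [3.9, -8.7, -11.6]
opening: 0.0149
grasp_force: 30.0
```

```bash
python3 m.py
```

```text
phi -2.601 rad 0.0495 | Ftan -13.16 Frad 5.65 Fx 3.93 | tau 0.658 [0.01489378725971201, 30.008274614810944]
```

Call:
step_arm(commands=[[[0,-0.62,-0.5,0],[0,-0.53,-0.59,0],[0,-0.43,-0.67,0],[0,-0.32,-0.73,0],[0,-0.2,-0.77,0],[0,0,0,0],[0,0,0,0]]])

```text
time: 11.6
position: [0.5168, 0.1368, 0.0915]
eef_rot: [-180.0, -0.0, -4.6]
contact_force: [4.1, -2.2, -14.5]
opening: 0.0148
grasp_force: 30.0
```

```bash
python3 m.py
```

```text
phi -1.743 rad 0.0506 | Ftan -14.61 Frad 0.66 Fx 4.09 | tau 0.730 [0.014796300541464113, 29.991953372955322]
```

Call:
step_arm(commands=[[[0,-0.07,-0.8,0],[0,0.05,-0.8,0],[0,0.18,-0.78,0],[0,0.3,-0.74,0],[0,0.42,-0.68,0],[0,0,0,0],[0,0,0,0]]])

```text
time: 12.48
position: [0.5164, 0.1288, 0.1295]
eef_rot: [-179.9, -0.1, -4.6]
contact_force: [4.2, 2.7, -13.7]
opening: 0.015
grasp_force: 30.0
```

```bash
python3 m.py
cat > fit.py <<'E'
import json,numpy as np
from scipy.optimize import least_squares
D=[json.loads(l) for l in open('log.jsonl')]
N=[1]*99
import sys
sg=np.array([1]*7+[-1]*(len(D)-7))
L=np.array([.0808,.9967,0]);ph=[];ta=[]
for d in D:
    p=np.array(d[1:4]);f=np.array(d[4:7]);R=-((p-[.588,.081,0])@L);U=p[2]+.0248-.125
    phi=np.arctan2(R,U);fr=-(f@L);ph.append(phi);ta.append(-.05*(fr*np.cos(phi)-f[2]*np.sin(phi)))
ph=np.array(ph);ta=np.array(ta);psi=ph-ta
# weight below at psi=b: tau = sg*.48 + G sin(psi-b)
for T in(0,):
    q=least_squares(lambda x:sg*.48+x[0]*np.sin(psi-x[1])-ta,[.3,2.45])
    print('G,b',q.x,'res',np.round(q.fun,3),'psi',np.round(psi,2))
E
python3 fit.py
```

```text
phi -0.960 rad 0.0511 | Ftan -12.93 Frad -5.37 Fx 4.17 | tau 0.646 [0.014996362538011404, 29.99466508626938]
G,b [0.2806155  2.41279524] res [ 0.048 -0.023  0.067  0.012 -0.017  0.026  0.049] psi [ 0.35  1.11  1.87  2.43 -3.26 -2.47 -1.61]
```

Call:
step_arm(commands=[[[0,-0.42,0.68,0],[0,-0.3,0.74,0],[0,-0.18,0.78,0],[0,-0.05,0.8,0],[0,0.07,0.8,0],[0,0.2,0.77,0],[0,0.32,0.73,0],[0,0.43,0.67,0],[0,0.53,0.59,0],[0,0.62,0.5,0],[0,0,0,0],[0,0,0,0]]])

```text
time: 13.98
position: [0.5154, 0.1163, 0.059]
eef_rot: [-180.0, -0.0, -4.6]
contact_force: [2.0, 0.5, 4.4]
opening: 0.015
grasp_force: 30.0
```

```bash
python3 m.py
```

```text
phi -2.524 rad 0.0506 | Ftan 3.05 Frad -3.24 Fx 1.95 | tau -0.153 [0.014971034871680309, 29.995387494564056]
```

Call:
step_arm(commands=[[[0,0.69,0.4,0],[0,0.75,0.28,0],[0,0.78,0.16,0],[0,0.8,0.03,0],[0,0.79,-0.1,0],[0,0,0,0],[0,0,0,0]]])

```text
time: 14.85
position: [0.5122, 0.078, 0.0511]
eef_rot: [-180.0, -0.0, -4.6]
contact_force: [3.1, 4.8, 2.4]
opening: 0.0151
grasp_force: 30.0
```

```bash
python3 m.py
```

```text
phi 2.959 rad 0.0499 | Ftan 4.53 Frad -3.30 Fx 3.08 | tau -0.227 [0.015071209638997723, 30.001966059207916]
```

Call:
step_arm(commands=[[[0,0.77,-0.22,0],[0,0.72,-0.34,0],[0,0.66,-0.45,0],[0,0.58,-0.55,0],[0,0.48,-0.64,0],[0,0,0,0],[0,0,0,0]]])

```text
time: 15.72
position: [0.5093, 0.0464, 0.0726]
eef_rot: [-180.0, 0.0, -4.6]
contact_force: [4.0, 5.6, -4.9]
opening: 0.0152
grasp_force: 30.0
```

```bash
python3 m.py; python3 fit.py
```

```text
phi 2.164 rad 0.0493 | Ftan 7.35 Frad -2.16 Fx 4.03 | tau -0.368 [0.01522041257028596, 30.000266432762146]
G,b [0.29706869 2.32995866] res [ 0.023 -0.032  0.08   0.037  0.012  0.045  0.046 -0.03  -0.029 -0.053] psi [ 0.35  1.11  1.87  2.43 -3.26 -2.47 -1.61 -2.37  3.19  2.53]
```

```bash
python3 - <<'E'
from fit import *
q=least_squares(lambda x:sg*x[2]+x[0]*np.sin(psi-x[1])-ta,[.3,2.4,.48]);print(q.x,np.round(q.fun,3))
E
```

```text
G,b [0.29706869 2.32995866] res [ 0.023 -0.032  0.08   0.037  0.012  0.045  0.046 -0.03  -0.029 -0.053] psi [ 0.35  1.11  1.87  2.43 -3.26 -2.47 -1.61 -2.37  3.19  2.53]
[0.28523036 2.31550276 0.44533106] [-0.003 -0.054  0.055  0.005 -0.027 -0.001 -0.    -0.008 -0.001 -0.017]
```

Call:
step_arm(commands=[[[0,0.29,-0.52,0],[0,0.23,-0.56,0],[0,0,0,0],[0,0,0,0],[0,0,0,0],[0,0,0,0]]])

```text
time: 16.48
position: [0.5089, 0.0411, 0.0832]
eef_rot: [-180.0, 0.0, -4.6]
contact_force: [4.9, 5.4, -6.2]
opening: 0.0151
grasp_force: 30.0
```

```bash
python3 m.py; python3 fit.py
```

```text
phi 1.924 rad 0.0492 | Ftan 7.78 Frad -3.25 Fx 4.86 | tau -0.389 [0.015141979398760316, 29.99708443880081]
G,b [0.29570527 2.27114862] res [ 0.017 -0.024  0.097  0.054  0.024  0.045  0.032 -0.032 -0.019 -0.036
 -0.078] psi [ 0.35  1.11  1.87  2.43 -3.26 -2.47 -1.61 -2.37  3.19  2.53  2.31]
```

Clockwise and counter-clockwise estimates differ somewhat (about 2.43 and 2.2), so I'll feel further counter-clockwise; there is plenty of time.

Call:
step_arm(commands=[[[0,0.18,-0.68,0],[0,0.08,-0.69,0],[0,-0.01,-0.7,0],[0,-0.11,-0.69,0],[0,0,0,0],[0,0,0,0],[0,0,0,0]]])

```text
time: 17.35
position: [0.5087, 0.039, 0.1104]
eef_rot: [180.0, 0.1, -4.6]
contact_force: [6.3, 2.3, -11.3]
opening: 0.0152
grasp_force: 30.0
```

```bash
python3 m.py
```

```text
phi 1.362 rad 0.0493 | Ftan 10.45 Frad -5.08 Fx 6.34 | tau -0.522 [0.01521276677384065, 29.991953372955322]
```

Call:
step_arm(commands=[[[0,-0.24,-0.76,0],[0,-0.36,-0.71,0],[0,-0.47,-0.65,0],[0,-0.57,-0.56,0],[0,-0.65,-0.46,0],[0,0,0,0],[0,0,0,0],[0,0,0,0]]])

```text
time: 18.35
position: [0.5103, 0.0589, 0.1414]
eef_rot: [179.8, 0.1, -4.8]
contact_force: [9.0, -6.2, -13.5]
opening: 0.0151
grasp_force: 30.0
```

```bash
python3 m.py
```

```text
phi 0.603 rad 0.0500 | Ftan 12.13 Frad -8.05 Fx 8.98 | tau -0.606 [0.01507681329018842, 30.013933181762695]
```

Call:
step_arm(commands=[[[0,-0.72,-0.35,0],[0,-0.76,-0.24,0],[0,-0.79,-0.11,0],[0,-0.8,0.02,0],[0,-0.79,0.14,0],[0,0,0,0],[0,0,0,0],[0,0,0,0]]])

```text
time: 19.35
position: [0.5129, 0.0956, 0.1485]
eef_rot: [179.7, 0.1, -4.8]
contact_force: [0.2, -12.5, 14.4]
opening: 0.0152
grasp_force: 30.0
```

```bash
python3 m.py; python3 - <<'E'
from fit import *
q=least_squares(lambda x:sg*x[2]+x[0]*np.sin(psi-x[1])-ta,[.3,2.4,.48]);print(q.x,np.round(q.fun,3))
q=least_squares(lambda x:sg*x[2]+x[0]*np.sin(psi-x[1])-ta+x[3]*np.cos(ph)+x[4]*np.sin(ph),[.3,2.4,.48,0,0]);print(q.x,np.round(q.fun,3))
E
python3 - <<'E'
import cv2;from cell import r
cv2.imwrite('pics/t5.png',r.read_camera('wrist'))
E
```

```text
phi -0.174 rad 0.0490 | Ftan 14.77 Frad 12.03 Fx 0.23 | tau -0.739 [0.01521189375765043, 30.045056641101837]
G,b [0.27294921 2.20429855] res [ 0.033  0.004  0.123  0.068  0.022  0.022  0.003 -0.057 -0.026 -0.025
 -0.061 -0.044 -0.103 -0.014] psi [ 0.35  1.11  1.87  2.43 -3.26 -2.47 -1.61 -2.37  3.19  2.53  2.31  1.88
  1.21  0.57]
[0.27472268 2.24919481 0.43518677] [-0.01  -0.047  0.066  0.012 -0.03  -0.021 -0.031 -0.009  0.013  0.009
 -0.028 -0.011 -0.066  0.031]
[0.32117596 2.16537816 0.44005292 0.05832209 0.01024455] [-0.001 -0.049  0.056 -0.003 -0.03   0.01   0.008 -0.025  0.005  0.018
 -0.014  0.015 -0.042  0.033]
```

View pics/t5.png

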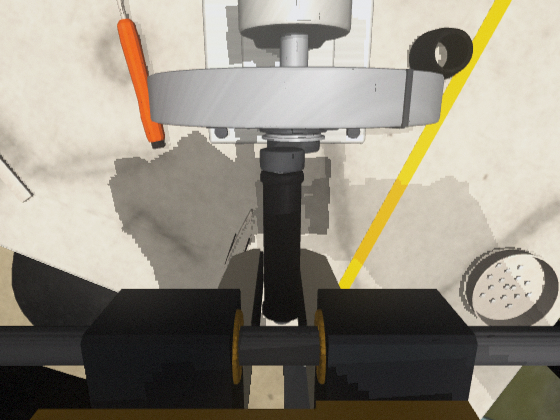

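Groove is at (408,97) on the rim (rim columns 148–443): compute the rotor angle from it directly and compare with φ−τ.

```bash
python3 - <<'E'
from h import *
from scipy.optimize import brentq
s=r.get_state();L=np.array([.0808,.9967,0])
def f(a,c):
    P=wp(c,.125+.07*np.cos(a),s);return -((P-[.588,.081,0])@L)-.07*np.sin(a)
for c in((408,97),(406,97),(410,97)):print(c,brentq(f,0,1.4,args=(c,)))
print(s['position'],wp((148,97),.125,s),wp((443,97),.125,s))
E
```

```text
(408, 97) 0.5478201155269881
(406, 97) 0.533019629150567
(410, 97) 0.5630120750007993
[0.51285586 0.09557413 0.14846463] [0.59561421 0.15587044 0.125     ] [0.5831381  0.00642764 0.125     ]
```

Call:
step_arm(commands=[[[0,0.79,-0.14,0],[0,0.8,-0.02,0],[0,0.79,0.11,0],[0,0.76,0.24,0],[0,0.72,0.35,0],[0,0.65,0.46,0],[0,0.57,0.56,0],[0,0.47,0.65,0],[0,0.36,0.71,0],[0,0.24,0.76,0],[0,0,0,0],[0,0,0,0]]])

```text
time: 20.9
position: [0.5087, 0.0394, 0.1114]
eef_rot: [180.0, 0.0, -4.6]
contact_force: [1.9, 1.8, 3.0]
opening: 0.0152
grasp_force: 30.0
```

```bash
python3 m.py
```

```text
phi 1.341 rad 0.0492 | Ftan -3.32 Frad -1.18 Fx 1.88 | tau 0.166 [0.0152130501921241, 29.99465972185135]
```

Call:
step_arm(commands=[[[0,0.12,0.79,0],[0,-0.01,0.8,0],[0,-0.13,0.79,0],[0,-0.26,0.76,0],[0,-0.38,0.71,0],[0,-0.48,0.64,0],[0,-0.58,0.55,0],[0,-0.66,0.45,0],[0,-0.44,0.23,0],[0,0,0,0],[0,0,0,0],[0,0,0,0]]])

```text
time: 22.4
position: [0.5113, 0.0657, 0.0549]
eef_rot: [179.9, -0.0, -4.7]
contact_force: [1.4, -5.0, 10.8]
opening: 0.0148
grasp_force: 30.0
```

```bash
python3 m.py; python3 - <<'E'
from fit import *
sg[14:]=1;sg[7:14]=-1
q=least_squares(lambda x:sg*x[2]+x[0]*np.sin(psi-x[1])-ta,[.3,2.4,.48]);print(q.x,np.round(q.fun,3),psi[-2:])
E
```

```text
phi 2.701 rad 0.0501 | Ftan -9.01 Frad -7.67 Fx 1.36 | tau 0.450 [0.01478962117737509, 30.007507503032684]
G,b [0.25913376 1.4989396 ] res [ 0.058  0.148  0.306  0.215  0.081 -0.059 -0.176 -0.155  0.004  0.11
  0.098  0.14   0.052  0.05  -0.729 -0.753] psi [ 0.35  1.11  1.87  2.43 -3.26 -2.47 -1.61 -2.37  3.19  2.53  2.31  1.88
  1.21  0.57  1.18  2.25]
[0.277686   2.24771317 0.43449408] [-0.013 -0.05   0.064  0.012 -0.029 -0.018 -0.03  -0.005  0.016  0.011
 -0.027 -0.011 -0.067  0.028  0.025 -0.015] [1.17501915 2.25015019]
```

Call:
step_arm(commands=[[[0,0.44,-0.23,0],[0,0,0,0],[0,0,0,0],[0,0,0,0],[0,0,0,0],[0,0,0,0]]])

```text
time: 23.15
position: [0.5109, 0.0619, 0.0571]
eef_rot: [179.9, -0.0, -4.7]
contact_force: [1.2, -2.9, 9.4]
opening: 0.0153
grasp_force: 30.0
```

```bash
python3 m.py; python3 -c "
from cell import r
print(r.sign_off())"
```

```text
phi 2.611 rad 0.0500 | Ftan -7.16 Frad -6.66 Fx 1.17 | tau 0.358 [0.015318078134940296, 29.999321401119232]
the job is handed in; nothing more can be done
None
```

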